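# Swap the tools behind the stopper and cap

## Robot

A 6-joint arm with a two-finger parallel gripper is mounted at the origin on a cart in front of the work surface, level with it; the furniture and walls round the work are solid. World frame = base frame: x ahead of the robot, y to its left, z up, the work surface at z = 0. Lengths are in mm, angles in rad, forces in N, time in s.
With the tool pointing down it reaches from about 350 to 775 mm from the base axis. Payload 7.3 kg.
Tool frame: the origin (TCP) lies at the very end of the fingers, on their centre line; the grasp point (between the pads) lies 19 mm behind it; z points along the fingers, y is the line along which they close (so a half turn about z gives the same grasp; the last joint's range is limited). The gripper opens to 92 mm and grips with 3 to 60 N. Pads are 19 mm wide; open, the fingers measure 130 mm over their backs; the gripper's body (75 mm by 190 mm) begins 47 mm behind the grasp point.
Start: joints at [-1.304, 0.342, 1.524, -0, 1.275, -0.146], TCP at [210.641, -480.911, 226.741] pointing down, gripper open.
Joint ranges: [-2.53, 2.53], [-0.77, 2.02], [0.04, 2.7], [-1, 4.14], [0.28, 2.66], [-3.11, 3.11]. Speed limits (rad/s): [2.57, 2.57, 3.14, 3.14, 3.14, 3.14].

## Interface

Orientations are given as [roll, pitch, yaw] about the fixed x, y, z axes, in that order (R = Rz(yaw) Ry(pitch) Rx(roll)).
In Python, from plant import get_obs, vision, workorder gives the robot as it stands.
- The arm moves only by the shell command python3 -m pendant 'ROWS' [OPENING]. ROWS is a JSON object of lists of equal length, an entry for each row: "dp": the shift along the tool's x, y, z in m, a list of three; "rotation": the turn, a rotation vector about the tool's x, y, z in rad, a list of three. A call has 1 to 8 rows; each row is the pose to reach, as a shift and turn from the pose commanded when the call began, along the tool's axes at that moment; what a row does not reach only later rows make up. A row lasts 1/8 s, in which the tool goes at most 62.5 mm and 10.7 degrees, less where a joint would pass 70% of its speed; a pose out of reach is approached as far as the arm can. A call with a gripper value outside its range is refused whole. OPENING is the finger opening in m, from 0 to 0.0918, set as the call begins (- or left out, the last holds). The fingers move at their own pace and stop on an object; the grip force is fixed at half the most. Time passes only in rows, so rows that repeat a pose let the fingers close. It gives the time, the measured TCP pose, the force, the opening and the grip force at its end, in the units of the state.
- get_obs(): the state, without advancing time (a new reading comes with each control period).
- vision.capture(name): name is "scene" or "side" or "wrist"; returns a dict with "pixels" (420x560x3 uint8, red, green, blue), "vfov" (degrees; the focal length in pixels is half the picture's height over the tangent of half this angle, whatever the lens; pixels are square), "cx", "cy" (the principal point, pixels), "pose" (4x4, takes a point from camera to world coordinates); the wrist camera has in their place "T_tool_cam" (4x4, takes a point from camera to tool coordinates, whose origin is the TCP and whose axes are the flange's). Camera axes: x right, y up, looking along -z (the intrinsics and any distortion apply to the point x, -y, -z); pixel columns grow to the right and rows downward; lengths in mm; the calibration is good to about 2 mm. The wrist camera is an equidistant fisheye: a pixel r from the principal point sees the ray r / f radians off the axis. A picture is of the moment at which its call begins: read the wrist's pose just before it. There is no depth.
- workorder.close_job(): hands the job in; it is judged then, once.
The state is a dict: "time": time; "joint_positions": joint angles; "dq": joint speeds; "tau": joint torques, N m; "tool_pos": TCP position; "tcp_rot": TCP orientation; "contact_force": force on the tool from outside, world axes, zero at the start; "moment": the same for the moment, N m; "grip_width": finger opening in mm; "finger_force": force on a finger pad.
Only numpy, scipy, OpenCV 4.12 (cv2) and the standard library are available. Lean on these libraries where they do the work, as an engineer would, in place of code of your own. Each camera call takes 0.05 s, during which the arm holds its last target. There are 200 camera calls.

## Task

The smoothing block lies at the back of the wooden tool tray, behind the stopper and the seal cap. First stand the stopper and the cap upright on the grey felt mat; then lay the block flat and centred on the card pack, lengthwise along it, and put the label gauge, base down, in the tray exactly where the block lay, pointing the same way (either end round). Only then stand the stopper and the cap back upright, each on the spot where it stood at the start, and leave the tape roll and tally counter alone.

Things in the scene. Friction and masses are not known exactly. Their poses are not given: they have to be found in the camera images.
- stopper: Bottle stopper standing wooden cap down: cap 36 mm diameter from 0 to 19 mm height, cork 20 mm diameter from 19 to 39 mm. About 11 g. Origin at the centre of its underside, z up. Starts in the tray in front of the block (6 mm gap), at tray x = -30 mm, tray y = +32 or -32 mm (the seal cap takes the other place).
- seal_cap: Plain black cylinder, closed end up, 34 mm diameter, 36 mm high, about 9 g. Origin at the centre of its underside, z up. Starts beside the stopper, 64 mm from it centre to centre.
- smoothing_block: Wooden block with felt underside, 46 (x) x 90 (y) x 31 (z) mm, upper edges slightly bevelled, about 70 g. Origin at the centre of its underside. Starts in the tray with its axes along the tray's, its origin at tray x = +17 mm, y = 0, on the tray floor.
- label_gauge: L-shaped wooden gauge: flat base 30 (x) x 100 (y) x 12 (z) mm with an upright 12 mm thick and 36 mm high in all at its +y end; about 45 g, centre of mass about 8 mm from the middle toward +y. Origin at the centre of the base's underside. Starts flat on the bench.
- tool_tray: Fixed shallow square wooden tray, 170 x 170 mm outside; floor 8 mm above the bench, rim 5 mm wide reaching 13 mm above the bench. Origin at the centre of its underside; its +x points to the back, where the block lies.
- felt_mat: Fixed grey felt mat, 160 (x) x 100 (y) x 5 mm. Origin at the centre of its underside, so its top is at z = 5 mm.
- card_pack: Fixed flat pack of buff cards, 160 (x) x 88 (y) x 5 mm. Origin at the centre of its underside, so its top is at z = 5 mm; long side along its x.
- tape_roll: Bystander: roll of cream paper tape lying flat, 69 mm diameter, 24 mm high; origin at the centre of its underside. Not to be moved.
- tally_counter: Bystander: small upright hand counter, 20 x 42 x 47 mm; origin at the centre of its underside. Not to be moved.
Things that resemble listed ones, but are neither listed nor needed, are in the scene too. What is meant by the stopper is not pink, turquoise or yellow, and is the smaller of those in its own colour.

How it is judged (in metres and radians):
On the way, in this order (a step that is already met when the one before it is completed fails the run):
1. the stopper and the seal cap both stand upright on the felt mat, let go, before the block is moved (x of stopper in the frame of felt_mat between -0.075 and 0.075 m and y of stopper in the frame of felt_mat between -0.045 and 0.045 m and z of stopper in the frame of felt_mat between -0.001 and 0.011 m and angle between each of stopper, seal_cap's own z axis and vertical below 0.15 rad and contact force between the fingers and stopper below 0.05 N and linear speed of each of stopper, seal_cap below 0.03 m/s and x of seal_cap in the frame of felt_mat between -0.075 and 0.075 m and y of seal_cap in the frame of felt_mat between -0.045 and 0.045 m and z of seal_cap in the frame of felt_mat between -0.001 and 0.011 m and contact force between the fingers and seal_cap below 0.05 N and distance of smoothing_block from where it was at the start of the episode below 0.012 m), for 0.2 s.
2. the block lies let go on the card pack while stopper and cap still stand on the mat (x of stopper in the frame of felt_mat between -0.075 and 0.075 m and y of stopper in the frame of felt_mat between -0.045 and 0.045 m and z of stopper in the frame of felt_mat between -0.001 and 0.011 m and angle between each of stopper, seal_cap's own z axis and vertical below 0.15 rad and contact force between the fingers and stopper below 0.05 N and linear speed of each of stopper, seal_cap, smoothing_block below 0.03 m/s and x of seal_cap in the frame of felt_mat between -0.075 and 0.075 m and y of seal_cap in the frame of felt_mat between -0.045 and 0.045 m and z of seal_cap in the frame of felt_mat between -0.001 and 0.011 m and contact force between the fingers and seal_cap below 0.05 N and horizontal distance between smoothing_block and card_pack below 0.015 m and angle between the y axis of smoothing_block and the x axis of card_pack, either way round below 0.2 rad and angle between smoothing_block's own z axis and vertical below 0.1 rad and z of smoothing_block in the frame of card_pack between 0 and 0.01 m and contact force between the fingers and smoothing_block below 0.05 N), for 0.2 s.
3. the gauge lies let go where the block lay while stopper and cap still stand on the mat (all of step 2 and x of label_gauge in the frame of tool_tray between 0.005 and 0.029 m and y of label_gauge in the frame of tool_tray between -0.015 and 0.015 m and z of label_gauge in the frame of tool_tray between 0.003 and 0.013 m and angle between the y axis of label_gauge and the y axis of tool_tray, either way round below 0.2 rad and angle between label_gauge's own z axis and vertical below 0.1 rad and contact force between the fingers and label_gauge below 0.05 N and linear speed of label_gauge below 0.03 m/s), for 0.2 s.
At the end, for the whole second after the job is handed in: Block flat on the card pack within 15 mm of centre and 0.2 rad; gauge base down where the block lay, within 12 mm front to back, 15 mm sideways and 0.2 rad; stopper and cap upright, each within 13 mm of its starting spot; all released and at rest (horizontal distance between smoothing_block and card_pack below 0.015 m and angle between the y axis of smoothing_block and the x axis of card_pack, either way round below 0.2 rad and angle between each of smoothing_block, label_gauge, stopper, seal_cap's own z axis and vertical below 0.1 rad and z of smoothing_block in the frame of card_pack between 0 and 0.01 m and contact force between the fingers and smoothing_block below 0.05 N and linear speed of each of smoothing_block, label_gauge, stopper, seal_cap below 0.03 m/s and x of label_gauge in the frame of tool_tray between 0.005 and 0.029 m and y of label_gauge in the frame of tool_tray between -0.015 and 0.015 m and z of label_gauge in the frame of tool_tray between 0.003 and 0.013 m and angle between the y axis of label_gauge and the y axis of tool_tray, either way round below 0.2 rad and contact force between the fingers and label_gauge below 0.05 N and distance of each of stopper, seal_cap from where it was at the start of the episode below 0.013 m and contact force between the fingers and stopper below 0.05 N and contact force between the fingers and seal_cap below 0.05 N); the robot touches nothing.
It fails at once if the tape roll or the tally counter is moved by more than 20 mm (distance of any of tape_roll, tally_counter from where it was at the start of the episode above 0.02 m).
It also fails if it takes over 125 s, if anything falls off the work surface, if the arm or the gripper's body presses on something with over 40 N, if the wrist force passes 120 N, or if a joint passes its speed limit or range.

## Working session

There is one attempt and no reset: what is moved stays moved. The work goes in short steps, Python scripts to look and compute and a shell command to move; the robot and the scene stay as the last step left them, time stands still between calls to the robot, and variables do not carry over. Pictures are saved under pics/ and viewed, at most 14 in all, crops included, and the job is handed in when it is done.

```bash
mkdir -p pics; ls; python3 - <<'E'
from plant import get_obs, vision
import cv2,numpy as np,pickle
print(get_obs())
for n in ["scene","side","wrist"]:
    d=vision.capture(n); pickle.dump(d,open(f"pics/{n}0.pkl","wb"))
    cv2.imwrite(f"pics/{n}0.png",cv2.resize(d["pixels"][:,:,::-1],(800,600),interpolation=cv2.INTER_CUBIC))
    print(n,{k:v for k,v in d.items() if k!="pixels"})
E
```

```text
pics
{'time': 0.0, 'joint_positions': array([-1.30400314e+00,  3.42697849e-01,  1.52499816e+00,  5.53643575e-06,
        1.27541084e+00, -1.45996051e-01]), 'dq': array([-0.00204594, -0.00049819, -0.00180276, -0.00149903, -0.00125763,
        0.00165583]), 'tau': array([ 8.46718194e-05, -4.31249428e+01, -2.44218224e+01,  7.16831814e-02,
        5.60270820e-02, -1.23723808e-04]), 'tool_pos': array([ 210.52868422, -480.50007535,  226.06446098]), 'tcp_rot': array([-3.14009534e+00, -2.25519928e-04,  4.12787450e-01]), 'contact_force': array([-1.1561759 , -0.71828529,  0.21863931]), 'moment': array([ 0.03221914, -0.02357139, -0.026697  ]), 'finger_force': 0.0, 'grip_width': 91.83838616482291}
scene {'vfov': 54.14919899802485, 'cx': 278.2415524592012, 'cy': 210.35503985536806, 'pose': array([[-7.80546296e-01,  4.05768299e-01, -4.75499283e-01,
         7.74819704e+01],
       [-6.25096572e-01, -5.05060496e-01,  5.95120299e-01,
         5.01532640e+02],
       [ 1.32504774e-03,  7.61751917e-01,  6.47867472e-01,
         6.32164080e+02],
       [ 0.00000000e+00,  0.00000000e+00,  0.00000000e+00
[... 205 characters left out ...]
,
       [ 2.36829667e-02,  5.22994240e-01, -8.52007126e-01,
        -8.87928085e+02],
       [ 8.00728845e-03,  8.52119593e-01,  5.23285852e-01,
         5.64343546e+02],
       [ 0.00000000e+00,  0.00000000e+00,  0.00000000e+00,
         1.00000000e+00]])}
wrist {'vfov': 65.70646984690485, 'cx': 283.15670479952536, 'cy': 209.51830578600112, 'T_tool_cam': array([[ 9.72385842e-04,  9.57649968e-01,  2.87933313e-01,
         7.79142195e+01],
       [ 9.99999363e-01, -1.09641850e-03,  2.69506564e-04,
        -1.55560878e+00],
       [ 5.73788364e-04,  2.87932867e-01, -9.57650424e-01,
        -1.58042902e+02],
       [ 0.00000000e+00,  0.00000000e+00,  0.00000000e+00,
         1.00000000e+00]])}
```

View pics/scene0.png

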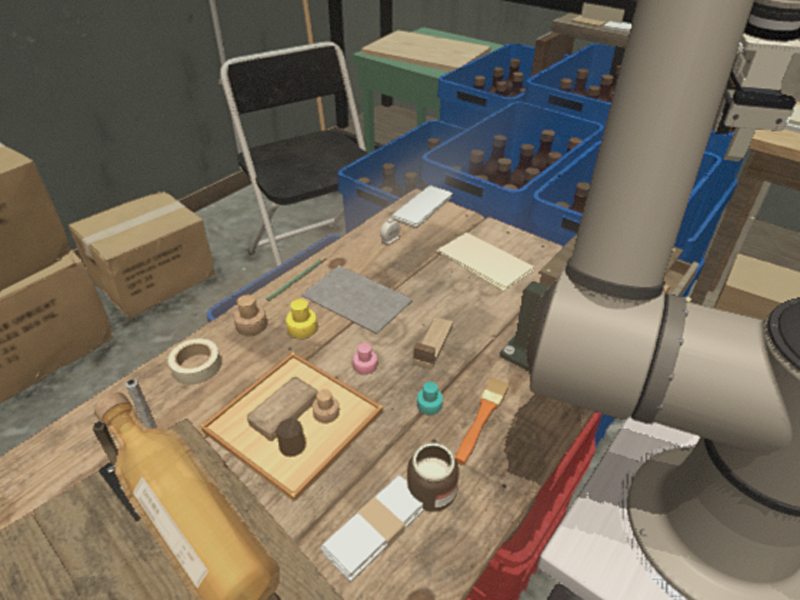

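View pics/side0.png

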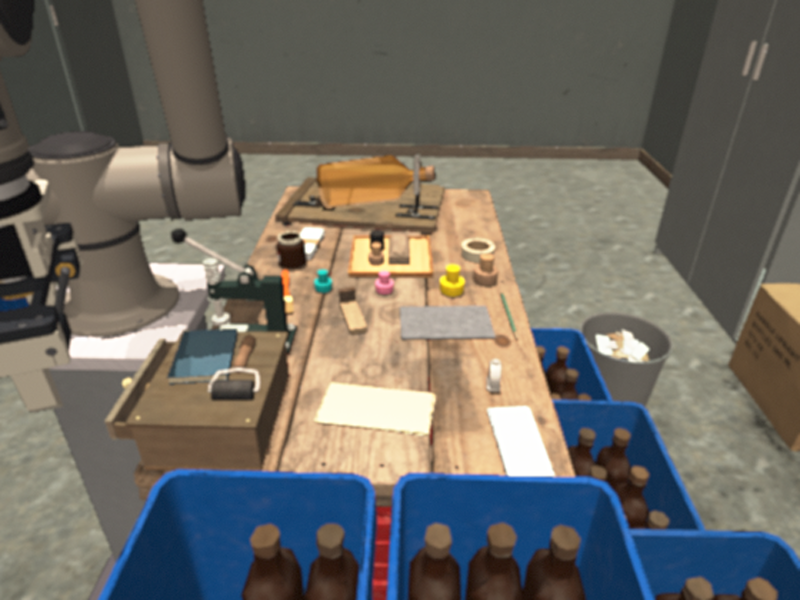

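The scene view (800x600 picture) shows these stopper candidates: large brown (250,315), yellow (301,318), pink (364,357), turquoise (430,398), and small brown in the tray (324,405). The last is the one wanted. The black cap is at (291,437), not the jar at (433,475). The block is at (283,405) and the gauge at (433,342). The mat is at (357,298). The buff card pack is at (487,260), with white decoy packs at (423,205) and (375,527). The tape roll is at (195,360) and the counter at (389,232). The side view agrees: tray (390,255), mat (447,322), cards (377,408).

```bash
cat > h.py <<'E'
import numpy as np,cv2,pickle
from scipy.spatial.transform import Rotation as Ro
def toolT(o):
    T=np.eye(4);T[:3,:3]=Ro.from_euler('xyz',o['tcp_rot']).as_matrix();T[:3,3]=o['tool_pos'];return T
def rays(d,px,T=None):
    px=np.atleast_2d(np.asarray(px,float));h=d['pixels'].shape[0]
    f=h/2/np.tan(np.radians(d['vfov']/2));u=(px-[d['cx'],d['cy']])/f
    if 'pose' in d: P=d['pose'];v=np.c_[u[:,0],-u[:,1],-np.ones(len(u))]
    else:
        P=T@d['T_tool_cam'];r=np.linalg.norm(u,axis=1)+1e-12;s=np.sin(r)/r
        v=np.c_[u[:,0]*s,-u[:,1]*s,-np.cos(r)]
    v/=np.linalg.norm(v,axis=1)[:,None]
    return P[:3,3],v@P[:3,:3].T
def plane(d,px,z,T=None):
    o,v=rays(d,px,T);return o+v*((z-o[2])/v[:,2])[:,None]
def tri(*ov):  # least-squares meeting point of rays [(o,v),...]
    A=0;b=0
    for o,v in ov:
        M=np.eye(3)-np.outer(v,v);A=A+M;b=b+M@o
    p=np.linalg.solve(A,b);return p,[round(float(np.linalg.norm((np.eye(3)-np.outer(v,v))@(p-o))),1) for o,v in ov]
def blob(img,seed,tol,roi=60,k=1):
    """connected region of colour like the seed's (Lab), contour"""
    L=cv2.cvtColor(img,cv2.COLOR_RGB2LAB).astype(float);x,y=map(int,seed)
    c=np.median(L[y-k:y+k+1,x-k:x+k+1].reshape(-1,3),0)
    m=(np.linalg.norm((L-c)*[.5,1,1],axis=2)<tol).astype(np.uint8)
    z=np.zeros_like(m);z[max(0,y-roi):y+roi,max(0,x-roi):x+roi]=1;m*=z
    m=cv2.morphologyEx(m,cv2.MORPH_CLOSE,np.ones((3,3)))
    n,lab=cv2.connectedComponents(m);m=(lab==lab[y,x]).astype(np.uint8)
    cs,_=cv2.findContours(m,cv2.RETR_EXTERNAL,cv2.CHAIN_APPROX_NONE)
    return max(cs,key=cv2.contourArea)[:,0,:]
def rect(P):
    (c,s,a)=cv2.minAreaRect(P[:,:2].astype(np.float32));
    if s[0]<s[1]: s=s[::-1];a+=90
    return np.round(c,1),np.round(s,1),round((a+90)%180-90,1)  # long-side direction deg
E
python3 - <<'E'
from h import *
S=pickle.load(open('pics/scene0.pkl','rb'));D=pickle.load(open('pics/side0.pkl','rb'))
for nm,sp,dp,z,tol in [("mat",(357,298),(447,322),5,14),("cards",(487,260),(377,408),5,14)]:
    for d,p in ((S,sp),(D,dp)):
        c=blob(d['pixels'],np.array(p)*.7,tol,70);print(nm,len(c),*rect(plane(d,c,z)))
for nm,sp,dp in [("turq",(430,398),(323,281)),("pink",(364,357),(384,283)),("stopper",(324,405),(376,255)),("cap",(291,437),(377,236)),("counter",(389,232),(494,376)),
 ("tape",(195,360),(478,249)),("gauge",(433,342),(352,311)),("block",(283,400),(399,248))]:
    p,e=tri(*[(r[0],r[1][0]) for r in (rays(S,np.array(sp)*.7),rays(D,np.array(dp)*.7))]);print(nm,p.round(0),e)
tc=np.array([(294,355),(381,407),(294,492),(204,428)])*.7;print(plane(S,tc,13).round(0))
cv2.imwrite('pics/crop0.png',cv2.resize(S['pixels'][240:350,130:290,::-1],(800,550),interpolation=cv2.INTER_CUBIC))
E
```

```text
mat 497 [511.8 -45.3] [327.8 281.5] -33.9
mat 167 [600.2 -42.2] [161.4  99.7] 2.7
cards 142 [ 488.8 -264.2] [159.5  90.8] -7.9
cards 199 [ 492.1 -267.8] [158.8  83.4] -7.3
turq [369.  68.  17.] [1.9, 1.9]
pink [488.  66.  17.] [0.3, 0.3]
stopper [467. 170.  23.] [0.1, 0.1]
cap [462. 237.  32.] [4.0, 4.0]
counter [ 666. -209.   17.] [0.5, 0.5]
tape [681. 222.  14.] [2.4, 2.4]
gauge [434. -27.  11.] [2.2, 2.2]
block [514. 199.  26.] [0.0, 0.0]
[[573. 124.  13.]
 [411. 119.  13.]
 [409. 280.  13.]
 [568. 289.  13.]]
```

View pics/crop0.png

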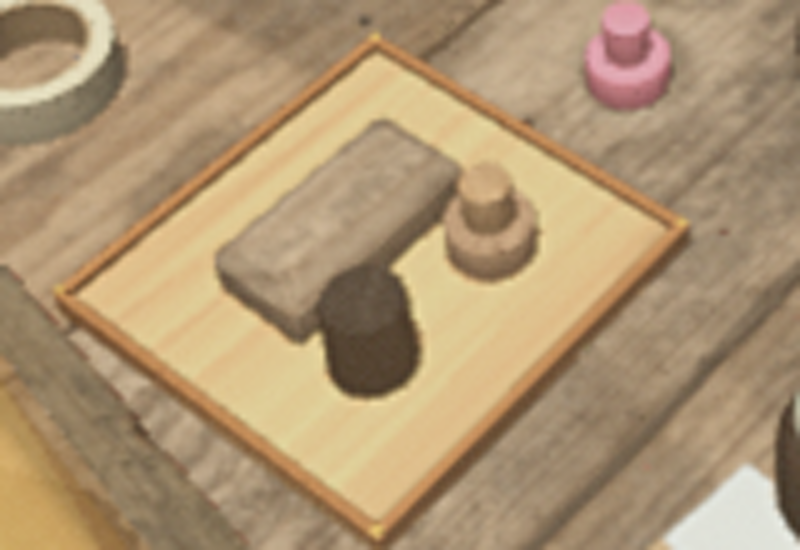

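The crop shows the small brown stopper (490,220 in the crop) and the black cap (370,330) standing in front of the block (340,220). Colour and size match the description. Next I move the wrist camera over the tray.

```bash
cat > go.py <<'E'
# python3 go.py x y z yaw(deg) -> shift (m, tool axes) and turn about tool z
import sys
from h import *
from plant import get_obs
o=get_obs();x,y,z,a=map(float,sys.argv[1:5]);T=toolT(o)
R=Ro.from_euler('xyz',[np.pi,0,np.radians(a)]).as_matrix()
print('dp',(T[:3,:3].T@(np.array([x,y,z])-T[:3,3])/1000).round(4).tolist(),'rot',Ro.from_matrix(T[:3,:3].T@R).as_rotvec().round(4).tolist(),'at',o['tool_pos'].round(1),'yaw',round(float(np.degrees(o['tcp_rot'][2])),2))
E
python3 go.py 430 -350 300 24; python3 go.py 490 203 220 2
```

```text
dp [0.2534, -0.0317, -0.0737] rot [-0.0012, -0.0002, -0.0061] at [ 210.5 -480.6  226.2] yaw 23.65
dp [0.5302, -0.5141, 0.0069] rot [-0.0012, 0.0, 0.3778] at [ 210.5 -480.6  226.2] yaw 23.65
```

```bash
python3 -m pendant '{"dp":[[0.05,-0.006,-0.015],[0.1,-0.012,-0.03],[0.15,-0.018,-0.045],[0.2,-0.024,-0.06],[0.253,-0.032,-0.074]],"rotation":[[0,0,0],[0,0,0],[0,0,0],[0,0,0],[0,0,0]]}' && python3 -m pendant '{"dp":[[0.026,-0.045,0.003],[0.052,-0.09,0.006],[0.078,-0.135,0.01],[0.104,-0.18,0.015],[0.13,-0.225,0.02],[0.156,-0.27,0.03],[0.182,-0.315,0.04],[0.208,-0.36,0.05]],"rotation":[[0,0,0.05],[0,0,0.1],[0,0,0.15],[0,0,0.2],[0,0,0.25],[0,0,0.3],[0,0,0.35],[0,0,0.378]]}'; python3 go.py 490 203 220 2
```

```text
time: 0.78
tool_pos: [430.7, -349.2, 301.0]
tcp_rot: [-3.142, 0.0, 0.412]
contact_force: [0.7, -0.8, 1.3]
grip_width: 91.9
finger_force: 0.0
time: 1.78
tool_pos: [475.5, 64.8, 250.3]
tcp_rot: [3.141, 0.0, 0.034]
contact_force: [0.4, -0.3, 0.2]
grip_width: 91.7
finger_force: 0.0
dp [0.0191, -0.1377, 0.0303] rot [0.0001, 0.0, -0.0014] at [475.5  64.8 250.3] yaw 1.92
```

```bash
cat > cap.py <<'E'
import sys
from h import *
from plant import get_obs,vision
n=sys.argv[1];T=toolT(get_obs());d=vision.capture('wrist');d['T']=T;pickle.dump(d,open(f'pics/{n}.pkl','wb'))
cv2.imwrite(f'pics/{n}.png',d['pixels'][:,:,::-1])
E
python3 -m pendant '{"dp":[[0.006,-0.046,0.01],[0.012,-0.092,0.02],[0.019,-0.138,0.03],[0.019,-0.138,0.03],[0.019,-0.138,0.03]],"rotation":[[0,0,0],[0,0,0],[0,0,0],[0,0,0],[0,0,0]]}' && python3 cap.py w1 && python3 -m pendant '{"dp":[[-0.05,0,0],[-0.1,0,0],[-0.1,0,0],[-0.1,0,0]],"rotation":[[0,0,0],[0,0,0],[0,0,0],[0,0,0]]}' && python3 cap.py w2
```

```text
time: 2.4
tool_pos: [489.6, 201.3, 220.5]
tcp_rot: [3.141, 0.001, 0.035]
contact_force: [0.1, -0.8, 0.3]
grip_width: 91.7
finger_force: 0.0
time: 2.95
tool_pos: [391.0, 197.6, 221.5]
tcp_rot: [-3.141, -0.002, 0.034]
contact_force: [0.3, 0.3, 0.1]
grip_width: 92.0
finger_force: 0.0
```

View pics/w1.png

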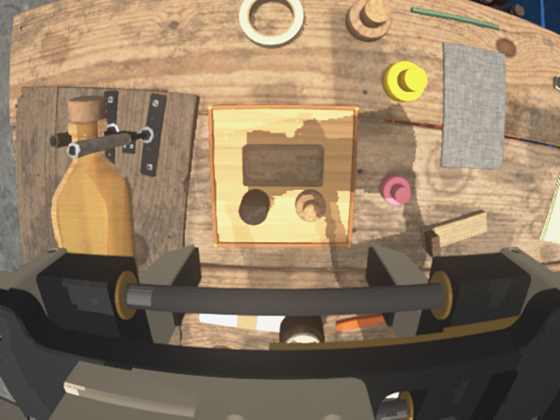

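View pics/w2.png

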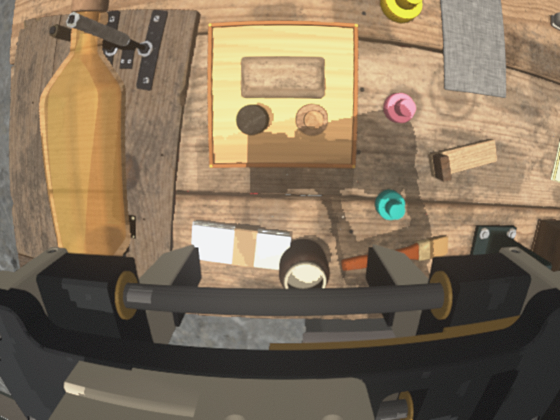

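w1 shows the tray with corners (209,106), (358,106), (354,245), (213,245), the cap at (254,207) and the stopper at (310,205). w2 shows the same from 100 mm nearer the base: cap (252,119), stopper (313,118), gauge (465,160). I triangulate these points.

```bash
python3 - <<'E'
from h import *
A=pickle.load(open('pics/w1.pkl','rb'));B=pickle.load(open('pics/w2.pkl','rb'))
def sub(d,p,w):
    g=cv2.cvtColor(d['pixels'],cv2.COLOR_RGB2GRAY);c=np.array(p,np.float32).reshape(-1,1,2)
    return cv2.cornerSubPix(g,c,(w,w),(-1,-1),(cv2.TERM_CRITERIA_COUNT,30,.01))[:,0]
def T2(a,b,l,w=0):
    if w:a,b=sub(A,a,w),sub(B,b,w)
    ra,rb=rays(A,a,A['T']),rays(B,b,B['T']);out=[]
    for i in range(len(a)):
        p,e=tri((ra[0],ra[1][i]),(rb[0],rb[1][i]));print(l,p.round(1),e);out.append(p)
    return np.array(out)
t=T2([(209,106),(358,106),(354,245),(213,245)],[(209,24),(357,24),(356,166),(210,166)],'tray',3)
print(t.mean(0).round(1),rect(t), [np.degrees(np.arctan2(*(v[1::-1]))).round(1) for v in (t[0]-t[3],t[1]-t[2],t[0]-t[1],t[3]-t[2])])
b=T2([(243,144),(325,144),(324,187),(243,186)],[(242,57),(325,58),(324,98),(241,96)],'block',3);print(b.mean(0).round(1),rect(b))
for s,d in(('w1',A),('w2',B)):
    q=[(209,106),(358,106),(354,245),(213,245)] if s=='w1' else [(209,24),(357,24),(356,166),(210,166)]
    P=plane(d,sub(d,q,3),13,d['T']);print(s,P[:,:2].mean(0).round(1),rect(P))
def crop(d,x0,y0,x1,y1): return cv2.resize(d['pixels'][y0:y1,x0:x1,::-1],(400,300),interpolation=cv2.INTER_CUBIC)
cv2.imwrite('pics/c1.png',np.vstack([np.hstack([crop(A,230,180,350,270-0),crop(B,230,90,350,180)]),np.hstack([crop(A,400,180,520,270),crop(B,400,120,520,210)])]))
E
```

```text
tray [575.3 290.2   9.7] [0.1, 0.1]
tray [579.7 121.2  11.6] [0.8, 0.8]
tray [413.  110.4   5. ] [3.4, 3.4]
tray [408.1 285.6  13.5] [1.1, 1.1]
[494.  201.8  10. ] (array([494.1, 200.3]), array([175.3, 167.3]), -88.4) [np.float64(1.6), np.float64(3.7), np.float64(91.5), np.float64(91.6)]
block [532.7 248.   16.3] [2.0, 2.0]
block [535.3 157.6  10.1] [0.7, 0.7]
block [489.  158.5  20.7] [0.4, 0.4]
block [488.3 247.4  28.3] [0.4, 0.4]
[511.3 202.9  18.9] (array([511.6, 202.5]), array([90.4, 46.3]), -89.3)
w1 [494.8 201.4] (array([495.7, 201.9]), array([178. , 167.4]), -87.2)
w2 [493.9 203. ] (array([494.1, 203. ]), array([168.9, 166.3]), -88.0)
```

View pics/c1.png

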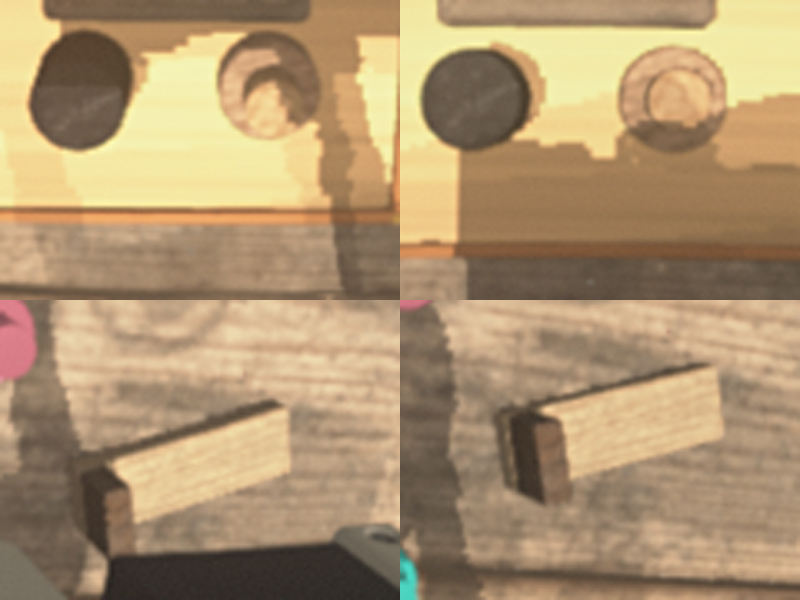

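The crop gives the cap top centre at w1 (253.4,210.6) and w2 (251.6,119.4). The cork top is at w1 (311,213.9) and w2 (313.1,119.4). The gauge lies with its upright at the left end, near (440,160) in w2.

```bash
python3 - <<'E'
from h import *
A=pickle.load(open('pics/w1.pkl','rb'));B=pickle.load(open('pics/w2.pkl','rb'))
for n,a,b,z in(('cap',(253.4,210.6),(251.6,119.4),44),('stopper',(311,213.9),(313.1,119.4),47),('block back',(284,144),(283.5,57.5),39),('block front',(284,186.5),(283.5,97),39)):
    ra,rb=rays(A,a,A['T']),rays(B,b,B['T']);p,e=tri((ra[0],ra[1][0]),(rb[0],rb[1][0]))
    print(n,p.round(1),e,plane(A,a,z,A['T']).round(1),plane(B,b,z,B['T']).round(1))
c=np.array([494,203]);a=np.radians(2.);R=np.array([[np.cos(a),-np.sin(a)],[np.sin(a),np.cos(a)]])
for q in((-30,-32),(-30,32),(17,0)):print(q,(c+R@q).round(1))
E
python3 go.py 465 170 70 2
```

```text
cap [462.7 234.3  40.4] [0.1, 0.1] [[463.8 233.9  44. ]] [[462.7 234.   44. ]]
stopper [464.9 172.2  52.4] [0.3, 0.3] [[463.2 171.9  47. ]] [[464.9 171.4  47. ]]
block back [533.6 203.6  13.5] [0.2, 0.2] [[535.9 203.5  39. ]] [[529.  203.7  39. ]]
block front [487.7 202.   27. ] [0.2, 0.2] [[490.4 201.9  39. ]] [[487.  202.2  39. ]]
(-30, -32) [465.1 170. ]
(-30, 32) [462.9 233.9]
(17, 0) [511.  203.6]
dp [0.0725, 0.0302, 0.1514] rot [-0.0003, -0.002, -0.0016] at [391.3 197.7 221.3] yaw 1.91
```

```bash
python3 -m pendant '{"dp":[[0.036,0.014,0.05],[0.072,0.028,0.1],[0.072,0.028,0.135],[0.072,0.028,0.155],[0.072,0.028,0.155]],"rotation":[[0,0,0],[0,0,0],[0,0,0],[0,0,0],[0,0,0]]}' 0.046 && python3 go.py 464.8 170.8 13.5 2
```

```text
time: 3.62
tool_pos: [462.9, 172.0, 64.0]
tcp_rot: [3.141, 0.003, 0.034]
contact_force: [-0.1, 0.3, 0.3]
grip_width: 47.9
finger_force: 0.0
dp [0.0021, 0.0012, 0.0505] rot [0.0007, 0.0034, -0.0012] at [462.9 172.   64. ] yaw 1.93
```

```bash
python3 -m pendant '{"dp":[[0.001,0.001,0.015],[0.001,0.001,0.03],[0.001,0.001,0.042],[0.001,0.001,0.05],[0.001,0.001,0.05]],"rotation":[[0,0,0],[0,0,0],[0,0,0],[0,0,0],[0,0,0]]}' && python3 -m pendant '{"dp":[[0,0,0],[0,0,0],[0,0,0],[0,0,0]],"rotation":[[0,0,0],[0,0,0],[0,0,0],[0,0,0]]}' 0.02
```

```text
time: 4.25
tool_pos: [463.5, 171.7, 15.1]
tcp_rot: [3.141, 0.001, 0.035]
contact_force: [-0.3, -0.5, 0.4]
grip_width: 45.8
finger_force: 0.0
time: 4.75
tool_pos: [464.1, 171.8, 16.1]
tcp_rot: [-3.142, -0.001, 0.035]
contact_force: [-0.4, 0.1, 4.0]
grip_width: 34.9
finger_force: 30.0
```

```bash
python3 -m pendant '{"dp":[[0,0,-0.03],[0,0,-0.07],[0,0,-0.1],[0,0,-0.1]],"rotation":[[0,0,0],[0,0,0],[0,0,0],[0,0,0]]}' && python3 go.py 562 -42 100 2; python3 - <<'E'
from h import *
A=pickle.load(open('pics/w1.pkl','rb'));P=plane(A,[(445,43),(506,52),(503,168),(441,165)],5,A['T']);print(P.round(0),rect(P))
S=pickle.load(open('pics/scene0.pkl','rb'));P=plane(S,np.array([(340,266),(411,299),(377,331),(305,296)])*.7,5);print(P.round(0),rect(P))
E
```

```text
time: 5.25
tool_pos: [465.2, 172.1, 117.8]
tcp_rot: [-3.141, -0.005, 0.035]
contact_force: [0.2, -1.1, -1.2]
grip_width: 34.7
finger_force: 30.0
dp [0.0892, 0.2173, 0.0181] rot [-0.0007, -0.0049, -0.0001] at [465.2 172.1 117.8] yaw 1.99
[[675.  11.   5.]
 [684. -88.   5.]
 [525. -97.   5.]
 [520.   5.   5.]] (array([601.4, -41.1]), array([160.1, 103. ]), 3.5)
[[676. -84.   5.]
 [523. -92.   5.]
 [517.   2.   5.]
 [665.  13.   5.]] (array([596.5, -40.5]), array([153.5,  97.7]), 3.6)
```

```bash
python3 -m pendant '{"dp":[[0.02,0.045,0],[0.045,0.105,0],[0.065,0.16,0],[0.085,0.205,0.01],[0.0892,0.217,0.02],[0.0892,0.217,0.02],[0.0892,0.217,0.02]],"rotation":[[0,0,0],[0,0,0],[0,0,0],[0,0,0],[0,0,0],[0,0,0],[0,0,0]]}' && python3 go.py 562 -44 14.5 2
```

```text
time: 6.12
tool_pos: [559.8, -40.6, 95.4]
tcp_rot: [-3.141, 0.001, 0.036]
contact_force: [0.0, 0.4, -0.4]
grip_width: 34.7
finger_force: 30.0
dp [0.0022, 0.0035, 0.0809] rot [-0.0005, 0.0013, 0.0012] at [559.8 -40.6  95.4] yaw 2.07
```

```bash
python3 -m pendant '{"dp":[[0,0,0.03],[0,0,0.055],[0,0,0.07],[0,0,0.076],[0,0,0.079],[0,0,0.079]],"rotation":[[0,0,0],[0,0,0],[0,0,0],[0,0,0],[0,0,0],[0,0,0]]}'; python3 go.py 562 -44 14 2
```

```text
time: 6.88
tool_pos: [560.9, -42.0, 17.2]
tcp_rot: [3.141, -0.001, 0.035]
contact_force: [-0.5, -0.2, -0.4]
grip_width: 34.4
finger_force: 30.0
dp [0.001, 0.002, 0.0032] rot [0.0003, -0.0009, -0.0] at [560.9 -42.   17.2] yaw 2.0
```

```bash
python3 -m pendant '{"dp":[[0,0,0.002],[0,0,0.0035],[0,0,0.0035]],"rotation":[[0,0,0],[0,0,0],[0,0,0]]}'
```

```text
time: 7.25
tool_pos: [560.5, -42.1, 13.2]
tcp_rot: [3.142, 0.0, 0.035]
contact_force: [-0.1, 0.2, 0.5]
grip_width: 34.2
finger_force: 30.0
```

```bash
python3 -m pendant '{"dp":[[0,0,0],[0,0,0],[0,0,-0.02],[0,0,-0.06],[0,0,-0.1],[0,0,-0.1]],"rotation":[[0,0,0],[0,0,0],[0,0,0],[0,0,0],[0,0,0],[0,0,0]]}' 0.052; python3 go.py 462.9 233.9 100 2
```

```text
time: 8.0
tool_pos: [562.6, -42.4, 116.5]
tcp_rot: [3.14, -0.007, 0.035]
contact_force: [-0.0, 0.8, 0.0]
grip_width: 51.9
finger_force: 0.0
dp [-0.0901, -0.2797, 0.0154] rot [0.0018, -0.0068, -0.0001] at [562.6 -42.4 116.5] yaw 1.99
```

```bash
python3 -m pendant '{"dp":[[-0.02,-0.06,0],[-0.04,-0.12,0],[-0.06,-0.18,0],[-0.08,-0.24,0],[-0.09,-0.279,0.015],[-0.09,-0.279,0.015],[-0.09,-0.279,0.015]],"rotation":[[0,0,0],[0,0,0],[0,0,0],[0,0,0],[0,0,0],[0,0,0],[0,0,0]]}'; python3 go.py 462.9 233.9 15 2
```

```text
time: 8.88
tool_pos: [460.7, 233.3, 97.6]
tcp_rot: [3.141, 0.001, 0.035]
contact_force: [0.1, 0.8, -0.5]
grip_width: 51.6
finger_force: 0.0
dp [0.0023, -0.0006, 0.0826] rot [0.0007, 0.001, 0.0004] at [460.7 233.3  97.6] yaw 2.02
```

```bash
python3 cap.py w3
```

```text
(no output)
```

View pics/w3.png

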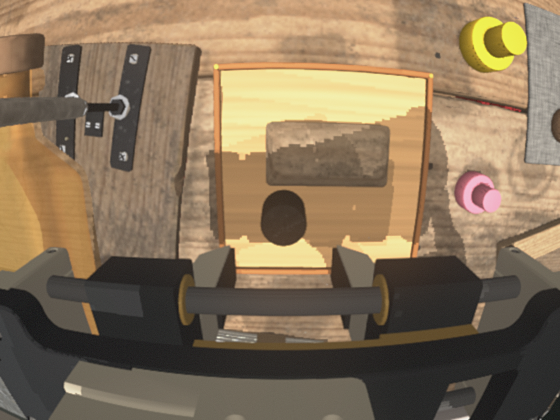

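w3 shows the cap (284,218) midway between the fingers (centre x≈285). The block is undisturbed and the stopper is gone from the tray.

```bash
python3 -m pendant '{"dp":[[0.001,0,0.025],[0.001,0,0.045],[0.001,0,0.06],[0.001,0,0.072],[0.001,0,0.08],[0.001,0,0.08]],"rotation":[[0,0,0],[0,0,0],[0,0,0],[0,0,0],[0,0,0],[0,0,0]]}' && python3 -m pendant '{"dp":[[0,0,0],[0,0,0],[0,0,0],[0,0,0]],"rotation":[[0,0,0],[0,0,0],[0,0,0],[0,0,0]]}' 0.02;
```

```text
time: 9.68
tool_pos: [461.8, 233.6, 17.8]
tcp_rot: [3.141, 0.001, 0.035]
contact_force: [0.7, -0.7, 0.1]
grip_width: 52.2
finger_force: 0.0
time: 10.18
tool_pos: [462.2, 233.9, 18.6]
tcp_rot: [-3.141, -0.001, 0.035]
contact_force: [-0.6, -0.1, 3.2]
grip_width: 32.3
finger_force: 30.0
```

```bash
python3 -m pendant '{"dp":[[0,0,-0.03],[0,0,-0.07],[0,0,-0.09],[0,0,-0.09]],"rotation":[[0,0,0],[0,0,0],[0,0,0],[0,0,0]]}' && python3 go.py 642 -39 100 2
```

```text
time: 10.68
tool_pos: [462.8, 234.0, 109.5]
tcp_rot: [-3.141, -0.003, 0.035]
contact_force: [-0.2, 0.5, -0.5]
grip_width: 31.9
finger_force: 30.0
dp [0.1696, 0.2791, 0.0098] rot [-0.0009, -0.0033, -0.0] at [462.8 234.  109.5] yaw 2.0
```

```bash
python3 -m pendant '{"dp":[[0.025,0.042,0],[0.06,0.1,0],[0.09,0.15,0],[0.12,0.2,0],[0.15,0.25,0],[0.169,0.279,0.01],[0.169,0.279,0.02],[0.169,0.279,0.02]],"rotation":[[0,0,0],[0,0,0],[0,0,0],[0,0,0],[0,0,0],[0,0,0],[0,0,0],[0,0,0]]}' && python3 go.py 642 -40 17 2
```

```text
time: 11.68
tool_pos: [638.7, -38.5, 85.7]
tcp_rot: [-3.14, 0.005, 0.035]
contact_force: [0.9, 1.7, 0.5]
grip_width: 32.3
finger_force: 30.0
dp [0.0035, 0.0017, 0.0687] rot [-0.0013, 0.0048, -0.0002] at [638.7 -38.5  85.7] yaw 1.99
```

```bash
python3 -m pendant '{"dp":[[0,0,0.025],[0,0,0.045],[0,0,0.058],[0,0,0.064],[0,0,0.067],[0,0,0.067]],"rotation":[[0,0,0],[0,0,0],[0,0,0],[0,0,0],[0,0,0],[0,0,0]]}'; python3 go.py 642 -40 16 2
```

```text
time: 12.42
tool_pos: [640.7, -39.2, 21.6]
tcp_rot: [3.141, -0.001, 0.035]
contact_force: [-0.2, -0.7, -0.2]
grip_width: 32.2
finger_force: 30.0
dp [0.0012, 0.0009, 0.0056] rot [0.0002, -0.0007, 0.0001] at [640.7 -39.2  21.6] yaw 2.0
```

```bash
python3 -m pendant '{"dp":[[0,0,0.003],[0,0,0.0045],[0,0,0.0045],[0,0,0.0045]],"rotation":[[0,0,0],[0,0,0],[0,0,0],[0,0,0]]}'
```

```text
time: 12.92
tool_pos: [640.6, -39.3, 16.8]
tcp_rot: [3.141, -0.0, 0.035]
contact_force: [-0.5, -0.3, -0.5]
grip_width: 32.1
finger_force: 30.0
```

```bash
python3 -m pendant '{"dp":[[0,0,0.001],[0,0,0.001]],"rotation":[[0,0,0],[0,0,0]]}' && python3 -m pendant '{"dp":[[0,0,0],[0,0,0],[0,0,-0.02],[0,0,-0.06],[0,0,-0.12],[0,0,-0.16],[0,0,-0.18],[0,0,-0.18]],"rotation":[[0,0,0],[0,0,0],[0,0,0],[0,0,0],[0,0,0],[0,0,0],[0,0,0],[0,0,0]]}' 0.052 && python3 cap.py w4; python3 go.py 540 50 195 62;python3 go.py 511 203.6 110 92
```

```text
time: 13.18
tool_pos: [640.5, -39.3, 15.7]
tcp_rot: [3.141, -0.0, 0.035]
contact_force: [0.1, 0.8, 0.5]
grip_width: 31.6
finger_force: 30.0
time: 14.18
tool_pos: [641.3, -39.4, 197.6]
tcp_rot: [3.141, -0.004, 0.035]
contact_force: [0.3, 0.8, -0.6]
grip_width: 51.9
finger_force: 0.0
dp [-0.0973, -0.0927, 0.0007] rot [0.0006, -0.0005, -1.0473] at [640.5 -39.2 195.8] yaw 1.99
dp [-0.121, -0.2472, 0.0856] rot [0.0007, -0.0003, -1.5709] at [640.5 -39.2 195.8] yaw 1.99
```

View pics/w4.png

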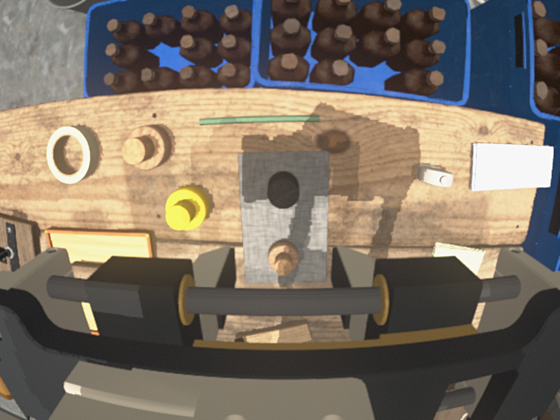

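w4 shows the stopper (283,258) and the cap (283,190) both standing upright on the mat, which spans (240–328, 152–283). Next is the block.

```bash
python3 -m pendant '{"dp":[[-0.015,-0.03,0],[-0.03,-0.06,0],[-0.045,-0.09,0],[-0.06,-0.12,0],[-0.075,-0.15,0],[-0.09,-0.18,0],[-0.105,-0.21,0.02],[-0.121,-0.247,0.04]],"rotation":[[0,0,-0.18],[0,0,-0.36],[0,0,-0.54],[0,0,-0.72],[0,0,-0.9],[0,0,-1.08],[0,0,-1.26],[0,0,-1.44]]}' 0.07 && python3 go.py 511 203.6 100 92
```

```text
time: 15.22
tool_pos: [509.7, 203.8, 153.6]
tcp_rot: [-3.139, 0.001, 1.48]
contact_force: [0.5, 0.4, -0.3]
grip_width: 69.9
finger_force: 0.0
dp [-0.0001, 0.0014, 0.0536] rot [-0.0022, 0.0008, -0.1258] at [509.7 203.8 153.6] yaw 84.79
```

```bash
python3 -m pendant '{"dp":[[0,0.001,0.02],[0,0.001,0.05],[0,0.001,0.05],[0,0.001,0.05]],"rotation":[[0,0,-0.1258],[0,0,-0.1258],[0,0,-0.1258],[0,0,-0.1258]]}' && python3 cap.py w5 && python3 go.py 511 203.6 15 92
```

```text
time: 15.72
tool_pos: [512.1, 203.2, 105.8]
tcp_rot: [-3.141, 0.0, 1.6]
contact_force: [0.2, 0.7, 0.3]
grip_width: 70.5
finger_force: 0.0
dp [0.0003, -0.0016, 0.0913] rot [0.0009, -0.0001, -0.0055] at [512.5 203.3 106.3] yaw 91.69
```

View pics/w5.png

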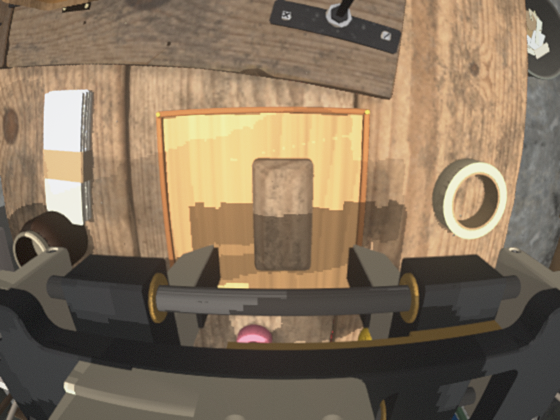

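w5 shows the block (283,213) centred between the fingers and aligned, with the tape roll at (475,200) well clear. Descend and grip.

```bash
python3 -m pendant '{"dp":[[0,-0.001,0.025],[0,-0.001,0.05],[0,-0.001,0.07],[0,-0.001,0.082],[0,-0.001,0.088],[0,-0.001,0.088]],"rotation":[[0,0,-0.005],[0,0,-0.005],[0,0,-0.005],[0,0,-0.005],[0,0,-0.005],[0,0,-0.005]]}' && python3 -m pendant '{"dp":[[0,0,0],[0,0,0],[0,0,0],[0,0,0]],"rotation":[[0,0,0],[0,0,0],[0,0,0],[0,0,0]]}' 0.03 && python3 -m pendant '{"dp":[[0,0,-0.02],[0,0,-0.06],[0,0,-0.12],[0,0,-0.16],[0,0,-0.16]],"rotation":[[0,0,0],[0,0,0],[0,0,0],[0,0,0],[0,0,0]]}'; python3 go.py 490 -266 150 -7.6
```

```text
time: 16.52
tool_pos: [511.3, 203.3, 18.0]
tcp_rot: [3.141, -0.0, 1.606]
contact_force: [0.1, -0.3, -0.1]
grip_width: 70.2
finger_force: 0.0
time: 17.02
tool_pos: [511.2, 203.3, 18.0]
tcp_rot: [3.141, -0.0, 1.606]
contact_force: [-0.9, -0.4, 2.9]
grip_width: 45.2
finger_force: 30.0
time: 17.65
tool_pos: [512.7, 203.7, 181.1]
tcp_rot: [3.135, -0.001, 1.606]
contact_force: [-0.0, -0.5, -1.4]
grip_width: 45.3
finger_force: 30.0
dp [-0.4687, -0.0393, 0.0302] rot [0.0039, -0.0071, 1.7383] at [512.7 203.7 181.1] yaw 92.0
```

```bash
python3 -m pendant '{"dp":[[-0.045,-0.004,0],[-0.09,-0.008,0],[-0.145,-0.012,0],[-0.2,-0.016,0],[-0.255,-0.02,0],[-0.31,-0.026,0],[-0.36,-0.03,0],[-0.4,-0.034,0]],"rotation":[[0,0,0.17],[0,0,0.34],[0,0,0.51],[0,0,0.68],[0,0,0.85],[0,0,1.02],[0,0,1.19],[0,0,1.36]]}' ; python3 go.py 490 -266 200 -7.6
```

```text
time: 18.65
tool_pos: [489.9, -199.3, 176.1]
tcp_rot: [-3.14, 0.002, 0.239]
contact_force: [-0.3, 0.0, -0.0]
grip_width: 45.1
finger_force: 30.0
dp [-0.0157, 0.0648, -0.024] rot [-0.0013, 0.0023, 0.3714] at [ 489.9 -199.3  176.1] yaw 13.68
```

```bash
python3 -m pendant '{"dp":[[-0.006,0.02,0],[-0.011,0.045,0],[-0.0157,0.0648,0],[-0.0157,0.0648,0],[-0.0157,0.0648,0]],"rotation":[[0,0,0.16],[0,0,0.3],[0,0,0.3714],[0,0,0.3714],[0,0,0.3714]]}' ; python3 cap.py w6
```

```text
time: 19.27
tool_pos: [491.0, -263.4, 176.7]
tcp_rot: [-3.14, 0.002, -0.124]
contact_force: [0.1, 0.7, -0.2]
grip_width: 45.1
finger_force: 30.0
```

View pics/w6.png

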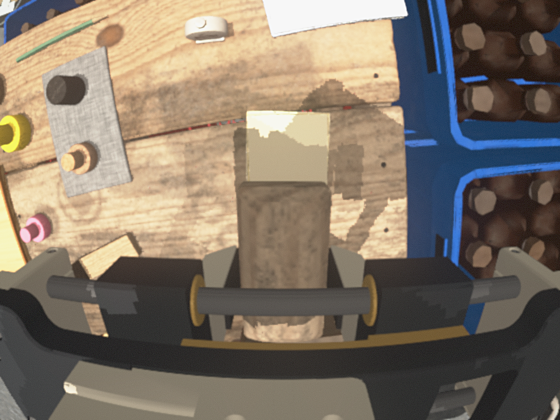

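w6 shows the block held straight. The far edge of the card pack runs (247,111)–(329,114), and its sides continue down to (245,180) and (329,182). I work out the centre from that.

```bash
python3 - <<'E'
from h import *
d=pickle.load(open('pics/w6.pkl','rb'))
P=plane(d,[(247,111),(329,114),(245,180),(329,182)],5,d['T'])[:,:2];print(P.round(1),np.linalg.norm(P[0]-P[1]))
e=P[1]-P[0];e/=np.linalg.norm(e);n=np.array([e[1],-e[0]]);n=n if n[0]<0 else -n
print('yaw',np.degrees(np.arctan2(-n[1],-n[0])),'c',((P[0]+P[1])/2+80*n).round(1))
for a,b in((0,2),(1,3)):v=P[a]-P[b];print(np.degrees(np.arctan2(v[1],v[0])))
E
python3 go.py 490.5 -266 40 -7.6
```

```text
[[ 575.7 -235.7]
 [ 562.8 -317.1]
 [ 505.5 -223.6]
 [ 492.8 -310.1]] 82.37185525683547
yaw -9.032718991843062 c [ 490.3 -263.9]
-9.796236150633108
-5.720329837434713
dp [-0.0001, 0.0029, 0.137] rot [-0.0009, 0.0013, 0.0084] at [ 491.1 -263.3  177. ] yaw -7.12
```

```bash
python3 -m pendant '{"dp":[[0,0.002,0.04],[0,0.002,0.08],[0,0.002,0.115],[0,0.002,0.14],[0,0.002,0.15],[0,0.002,0.155],[0,0.002,0.155]],"rotation":[[0,0,0.009],[0,0,0.009],[0,0,0.009],[0,0,0.009],[0,0,0.009],[0,0,0.009],[0,0,0.009]]}'; python3 go.py 490.4 -265.5 15 -7.8
```

```text
time: 20.2
tool_pos: [491.6, -266.4, 23.3]
tcp_rot: [3.141, -0.001, -0.134]
contact_force: [-0.7, -0.4, -0.3]
grip_width: 45.1
finger_force: 30.0
dp [-0.0013, -0.0007, 0.0083] rot [0.0006, -0.0009, 0.0018] at [ 491.6 -266.4   23.3] yaw -7.7
```

```bash
python3 -m pendant '{"dp":[[-0.001,0,0.004],[-0.001,0,0.007],[-0.001,0,0.008],[-0.001,0,0.008]],"rotation":[[0,0,0],[0,0,0],[0,0,0],[0,0,0]]}'
```

```text
time: 20.7
tool_pos: [490.2, -266.2, 14.7]
tcp_rot: [3.142, 0.0, -0.135]
contact_force: [0.5, -0.3, -1.7]
grip_width: 45.2
finger_force: 30.0
```

```bash
python3 -m pendant '{"dp":[[0,0,0],[0,0,0],[0,0,-0.03],[0,0,-0.08],[0,0,-0.14],[0,0,-0.19],[0,0,-0.19]],"rotation":[[0,0,0],[0,0,0],[0,0,0],[0,0,0],[0,0,0],[0,0,0],[0,0,0]]}' 0.07 ; python3 go.py 400 -30 200 -7.8
```

```text
time: 21.58
tool_pos: [492.1, -267.4, 209.4]
tcp_rot: [3.137, -0.008, -0.135]
contact_force: [0.5, -0.6, 0.3]
grip_width: 70.2
finger_force: 0.0
dp [-0.1232, -0.223, 0.0074] rot [0.0046, -0.0084, 0.0014] at [ 492.1 -267.4  209.4] yaw -7.72
```

```bash
python3 - <<'E'
from h import *
S=pickle.load(open('pics/scene0.pkl','rb'));D=pickle.load(open('pics/side0.pkl','rb'))
for a,b in(((530,288),(268,280)),((520,350),(290,345))):
    print(tri(*[(r[0],r[1][0]) for r in (rays(S,np.array(a)*.7),rays(D,np.array(b)*.7))]))
for y in(-150,-100,-50): # knob ray of the side camera at given y
    o,v=rays(D,[178*.7,235*.7]);print((o+v[0]*((y-o[1])/v[0][1])).round(0))
E
```

```text
(array([ 321.57172557, -106.93465754,  119.06684253]), [6.2, 6.2])
(array([ 333.11069471, -110.3948128 ,   -6.93451094]), [5.8, 5.8])
[ 207. -150.  213.]
[ 185. -100.  189.]
[162. -50. 165.]
```

```bash
python3 -m pendant '{"dp":[[-0.02,-0.05,0],[-0.04,-0.1,0],[-0.07,-0.16,0.005],[-0.09,-0.22,0.01],[-0.09,-0.22,0.01],[-0.09,-0.22,0.01]],"rotation":[[0,0,0],[0,0,0],[0,0,0],[0,0,0],[0,0,0],[0,0,0]]}' && python3 cap.py w7 && python3 -m pendant '{"dp":[[-0.01,-0.04,0.02],[-0.02,-0.08,0.04],[-0.02,-0.08,0.04],[-0.02,-0.08,0.04]],"rotation":[[0,0,0],[0,0,0],[0,0,0],[0,0,0]]}'&& python3 cap.py w8; python3 - <<'E'
import cv2,numpy as np
a,b=[cv2.imread(f'pics/{n}.png') for n in('w7','w8')]
r=lambda i:cv2.resize(i[100:280,130:430],(800,480),interpolation=cv2.INTER_CUBIC)
cv2.imwrite('pics/g.png',np.vstack([cv2.resize(r(a),(500,300)),cv2.resize(r(b),(500,300))]))
E
```

```text
time: 22.32
tool_pos: [430.6, -35.9, 194.4]
tcp_rot: [3.141, 0.0, -0.133]
contact_force: [-0.3, -0.6, -0.4]
grip_width: 70.0
finger_force: 0.0
time: 22.88
tool_pos: [422.4, 44.7, 154.8]
tcp_rot: [3.141, -0.001, -0.136]
contact_force: [0.1, 0.1, -0.3]
grip_width: 69.9
finger_force: 0.0
```

View pics/g.png

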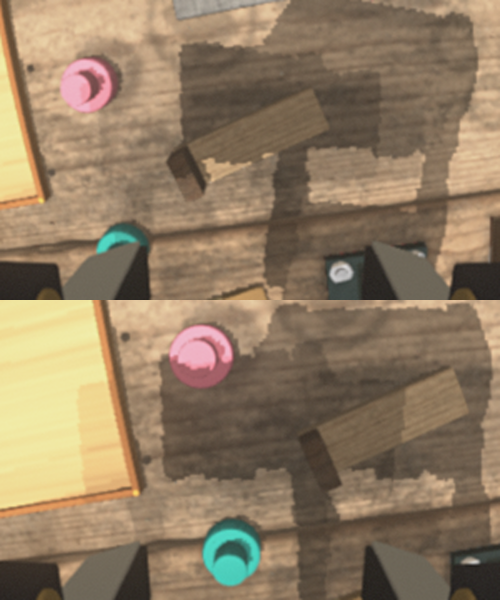

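The two gauge crops show the far base corners at w7 (319.6,153.4) and (327.4,177.4), and at w8 (401.2,140.2) and (410.8,164.8). The upright is at the left end. I triangulate and get the long axis.

```bash
python3 - <<'E'
from h import *
A=pickle.load(open('pics/w7.pkl','rb'));B=pickle.load(open('pics/w8.pkl','rb'))
f=lambda u,v:(130+.6*u,100+.6*v)
for a,b in(((316,89),(452,67)),((329,129),(468,108))):
    ra,rb=rays(A,f(*a),A['T']),rays(B,f(*b),B['T']);print(tri((ra[0],ra[1][0]),(rb[0],rb[1][0])),plane(A,f(*a),12,A['T']).round(1),plane(B,f(*b),12,B['T']).round(1))
for d,pts in((A,[(210,136),(316,89),(215,180),(329,129)]),(B,[(330,424),(452,367),(360,473),(468,408)])):
    P=plane(d,[f(u,v-(300 if d is B else 0)) for u,v in pts],12,d['T'])[:,:2]
    for i in(0,2):v=P[i]-P[i+1];print(np.degrees(np.arctan2(v[1],v[0])).round(1),end=' ')
    print('width pts',P.round(1).tolist())
# upright top corners (z 36) seen from w8
print(plane(B,[f(300,138),f(316,130),f(340,184),f(325,190)],36,B['T']).round(1))
print(plane(A,[f(168,160),f(187,146),f(205,185),f(192,200)],36,A['T']).round(1))
E
```

```text
(array([ 4.60905424e+02, -7.84963922e+01,  2.17161877e-01]), [0.8, 0.8]) [[461.7 -77.4  12. ]] [[463.1 -74.1  12. ]]
(array([436.47335611, -82.85775707,  12.08287591]), [1.5, 1.5]) [[434.9 -83.   12. ]] [[438.  -82.7  12. ]]
106.8 107.3 width pts [[440.3, -6.5], [461.7, -77.4], [410.7, -5.3], [434.9, -83.0]]
108.4 114.2 width pts [[438.0, 1.1], [463.1, -74.1], [406.9, -13.6], [438.0, -82.7]]
[[437.5  20.3  36. ]
 [440.6  11.5  36. ]
 [409.6   1.7  36. ]
 [407.3  10.1  36. ]]
[[433.9  18.5  36. ]
 [440.9   5.5  36. ]
 [415.2  -1.5  36. ]
 [406.7   8.1  36. ]]
```

```bash
python3 - <<'E'
from h import *
A=pickle.load(open('pics/w7.pkl','rb'));print(plane(A,[(325,255),(385,246)],8,A['T']).round(0))
E
python3 go.py 430.3 -12.8 160 106
```

```text
[[ 343.  -72.    8.]
 [ 343. -145.    8.]]
dp [0.0155, 0.0557, -0.0049] rot [0.0014, -0.0004, -1.9865] at [422.5  44.5 155. ] yaw -7.82
```

```bash
python3 -m pendant '{"dp":[[0.002,0.007,0],[0.004,0.014,0],[0.006,0.021,0],[0.008,0.028,0],[0.01,0.035,0],[0.012,0.042,0],[0.014,0.05,0],[0.0155,0.0557,-0.005]],"rotation":[[0,0,-0.18],[0,0,-0.36],[0,0,-0.54],[0,0,-0.72],[0,0,-0.9],[0,0,-1.08],[0,0,-1.26],[0,0,-1.44]]}' 0.056 && python3 -m pendant '{"dp":[[0,0,0],[0,0,0],[0,0,0],[0,0,0],[0,0,0]],"rotation":[[0,0,-0.18],[0,0,-0.36],[0,0,-0.54],[0,0,-0.54],[0,0,-0.54]]}' && python3 cap.py w9; python3 go.py 430.3 -12.8 100 106
```

```text
time: 23.92
tool_pos: [429.9, -13.3, 160.1]
tcp_rot: [3.141, 0.0, 1.309]
contact_force: [0.4, -0.1, -0.7]
grip_width: 56.1
finger_force: 0.0
time: 24.55
tool_pos: [429.7, -12.1, 160.0]
tcp_rot: [3.141, 0.0, 1.84]
contact_force: [0.6, -0.0, -0.7]
grip_width: 56.4
finger_force: 0.0
dp [-0.001, 0.0004, 0.0599] rot [0.0004, 0.0004, -0.0086] at [429.6 -12.  159.9] yaw 105.51
```

View pics/w9.png

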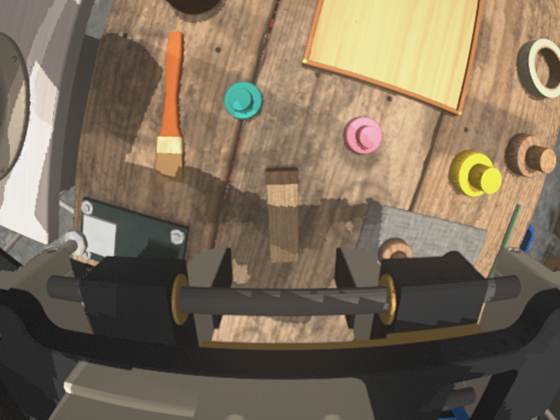

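w9 shows the gauge lined up between the fingers. The upright's top is at (282,176) and the base runs down to (283,262). The crimper plate at (130,235) is clear. I check the offset along the gauge and descend.

```bash
python3 - <<'E'
from h import *
d=pickle.load(open('pics/w9.pkl','rb'));T=d['T']
for p,z in(((282,169),36),((282,182.5),36)):
    q=plane(d,p,z,T)[0];print((T[:3,:3].T@(q-T[:3,3])).round(1))
E
python3 -m pendant '{"dp":[[0,0,0.03],[0,0,0.06],[0,0,0.09],[0,0,0.115],[0,0,0.135],[0,0,0.146],[0,0,0.151],[0,0,0.151]],"rotation":[[0,0,-0.008],[0,0,-0.008],[0,0,-0.008],[0,0,-0.008],[0,0,-0.008],[0,0,-0.008],[0,0,-0.008],[0,0,-0.008]]}'; python3 go.py 430 -12.5 4 106
```

```text
[ 32.   -1.2 124. ]
[ 19.8  -1.2 124. ]
time: 25.6
tool_pos: [429.6, -11.5, 8.9]
tcp_rot: [3.141, 0.0, 1.853]
contact_force: [-0.1, 0.6, -0.0]
grip_width: 56.1
finger_force: 0.0
dp [-0.0011, 0.0001, 0.0049] rot [0.0003, 0.0002, 0.0027] at [429.6 -11.5   8.9] yaw 106.15
```

```bash
python3 -m pendant '{"dp":[[0,0,0.003],[0,0,0.0045],[0,0,0.0045]],"rotation":[[0,0,0],[0,0,0],[0,0,0]]}' && python3 -m pendant '{"dp":[[0,0,0],[0,0,0],[0,0,0],[0,0,0]],"rotation":[[0,0,0],[0,0,0],[0,0,0],[0,0,0]]}' 0.015 && python3 -m pendant '{"dp":[[0,0,-0.02],[0,0,-0.06],[0,0,-0.11],[0,0,-0.13],[0,0,-0.13]],"rotation":[[0,0,0],[0,0,0],[0,0,0],[0,0,0],[0,0,0]]}';python3 go.py 511 221.6 134 92
```

```text
time: 25.98
tool_pos: [429.4, -11.4, 4.3]
tcp_rot: [3.141, 0.0, 1.853]
contact_force: [-0.7, 0.0, 0.6]
grip_width: 55.7
finger_force: 0.0
time: 26.48
tool_pos: [429.4, -11.4, 4.2]
tcp_rot: [3.142, 0.0, 1.853]
contact_force: [0.7, 0.1, 0.2]
grip_width: 29.9
finger_force: 30.0
time: 27.1
tool_pos: [430.3, -11.6, 135.4]
tcp_rot: [3.138, 0.002, 1.853]
contact_force: [-0.6, 0.6, 0.1]
grip_width: 29.6
finger_force: 30.0
dp [0.2014, 0.1425, 0.0015] rot [0.0033, 0.0014, 0.2475] at [430.3 -11.6 135.4] yaw 106.18
```

```bash
python3 -m pendant '{"dp":[[0.03,0.02,0],[0.07,0.05,0],[0.11,0.08,0],[0.15,0.11,0],[0.18,0.13,0],[0.201,0.142,0.01],[0.201,0.142,0.03],[0.201,0.142,0.03]],"rotation":[[0,0,0.05],[0,0,0.1],[0,0,0.15],[0,0,0.2],[0,0,0.23],[0,0,0.2475],[0,0,0.2475],[0,0,0.2475]]}' && python3 cap.py w10;python3 go.py 510.4 221.6 14 92
```

```text
time: 28.1
tool_pos: [507.7, 220.9, 101.0]
tcp_rot: [-3.135, 0.002, 1.606]
contact_force: [-0.1, -0.1, 0.1]
grip_width: 29.2
finger_force: 30.0
dp [0.0008, 0.0021, 0.0884] rot [-0.0039, 0.0011, 0.0001] at [508.7 220.9 102.4] yaw 92.0
```

View pics/w10.png

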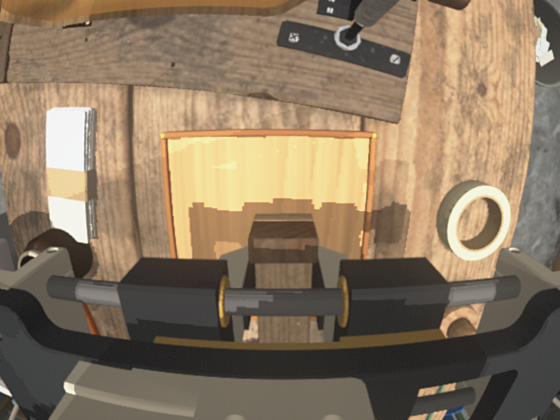

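w10 shows the gauge held straight over the tray, with its upright at (283,240), aligned with the tray edges. I lower it.

```bash
python3 -m pendant '{"dp":[[0,0.001,0.025],[0,0.001,0.045],[0,0.001,0.06],[0,0.001,0.072],[0,0.001,0.08],[0,0.001,0.084],[0,0.001,0.084]],"rotation":[[0,0,0],[0,0,0],[0,0,0],[0,0,0],[0,0,0],[0,0,0],[0,0,0]]}';python3 go.py 510.4 221.6 12 92
```

```text
time: 29.02
tool_pos: [510.8, 221.3, 20.2]
tcp_rot: [3.142, 0.0, 1.606]
contact_force: [-0.2, -0.0, -0.6]
grip_width: 29.7
finger_force: 30.0
dp [0.0003, -0.0004, 0.0082] rot [0.0001, 0.0001, 0.0] at [510.8 221.3  20.2] yaw 92.0
```

```bash
python3 -m pendant '{"dp":[[0,0,0.004],[0,0,0.007],[0,0,0.0078],[0,0,0.0078]],"rotation":[[0,0,0],[0,0,0],[0,0,0],[0,0,0]]}'
```

```text
time: 29.52
tool_pos: [510.8, 221.3, 12.4]
tcp_rot: [3.141, 0.0, 1.606]
contact_force: [-0.1, 0.1, -0.6]
grip_width: 29.2
finger_force: 30.0
```

```bash
python3 -m pendant '{"dp":[[0,0,0.0005],[0,0,0.0005],[0,0,-0.02],[0,0,-0.06],[0,0,-0.12],[0,0,-0.15],[0,0,-0.15]],"rotation":[[0,0,0],[0,0,0],[0,0,0],[0,0,0],[0,0,0],[0,0,0],[0,0,0]]}' 0.056; python3 cap.py w11; python3 go.py 561 -42.2 110 2
```

```text
time: 30.4
tool_pos: [512.2, 221.7, 165.2]
tcp_rot: [3.136, -0.001, 1.606]
contact_force: [0.4, 0.5, -0.4]
grip_width: 55.5
finger_force: 0.0
dp [-0.2651, 0.0406, 0.0531] rot [0.0013, -0.0019, 1.5708] at [511.1 221.3 163.1] yaw 92.0
```

View pics/w11.png

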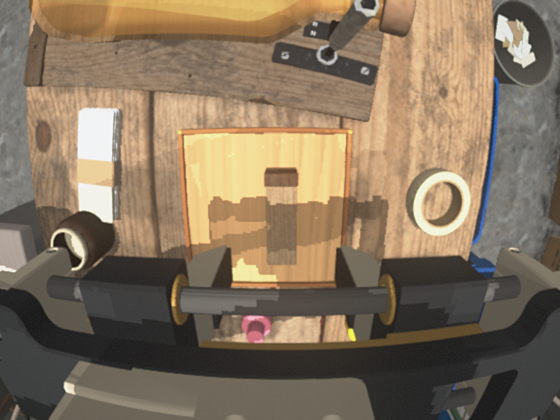

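w11 shows the gauge lying base down in the tray, upright at (281,177), base to (283,265), aligned. Now back to the stopper on the mat.

```bash
python3 -m pendant '{"dp":[[-0.03,0.005,0],[-0.06,0.01,0],[-0.09,0.015,0],[-0.13,0.02,0],[-0.17,0.025,0],[-0.2,0.03,0],[-0.235,0.035,0],[-0.265,0.0406,0]],"rotation":[[0,0,0.18],[0,0,0.36],[0,0,0.54],[0,0,0.72],[0,0,0.9],[0,0,1.08],[0,0,1.26],[0,0,1.44]]}' 0.052 && python3 -m pendant '{"dp":[[0,0,0.02],[0,0,0.05],[0,0,0.06],[0,0,0.06],[0,0,0.06]],"rotation":[[0,0,0.1308],[0,0,0.1308],[0,0,0.1308],[0,0,0.1308],[0,0,0.1308]]}' ; python3 cap.py w12; python3 go.py 560.8 -42.2 13.5 2
```

```text
time: 31.45
tool_pos: [559.7, -43.3, 160.3]
tcp_rot: [-3.14, 0.003, 0.159]
contact_force: [-0.7, 0.7, 0.1]
grip_width: 52.2
finger_force: 0.0
time: 32.08
tool_pos: [561.1, -42.1, 103.1]
tcp_rot: [3.141, -0.001, 0.035]
contact_force: [1.0, -0.5, 0.8]
grip_width: 52.3
finger_force: 0.0
dp [-0.0006, -0.0001, 0.0898] rot [0.0005, -0.0017, 0.0002] at [561.2 -42.2 103.3] yaw 2.01
```

View pics/w12.png

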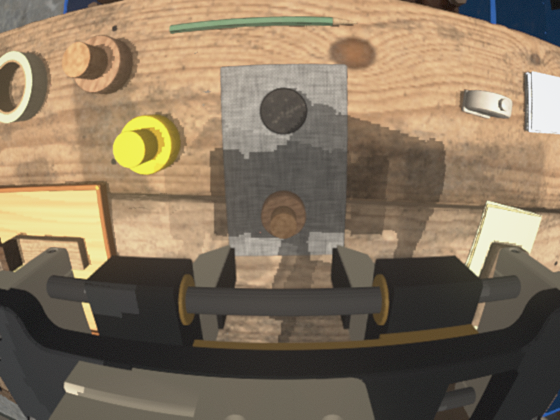

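w12 shows the stopper (283,213) centred between the fingers and the cap at (284,109), both upright. My count of viewed pictures is now 15, one over the limit of 14, so I view no more and check by numbers only.

```bash
python3 -m pendant '{"dp":[[0,0,0.025],[0,0,0.05],[0,0,0.07],[0,0,0.082],[0,0,0.0895],[0,0,0.0895],[0,0,0.0895]],"rotation":[[0,0,0],[0,0,0],[0,0,0],[0,0,0],[0,0,0],[0,0,0],[0,0,0]]}' && python3 -m pendant '{"dp":[[0,0,0],[0,0,0],[0,0,0],[0,0,0]],"rotation":[[0,0,0],[0,0,0],[0,0,0],[0,0,0]]}' 0.02 && python3 -m pendant '{"dp":[[0,0,-0.03],[0,0,-0.07],[0,0,-0.1],[0,0,-0.1]],"rotation":[[0,0,0],[0,0,0],[0,0,0],[0,0,0]]}'; python3 go.py 464.3 171.6 100 2
```

```text
time: 33.0
tool_pos: [561.1, -42.3, 13.6]
tcp_rot: [3.141, -0.001, 0.035]
contact_force: [0.6, -0.6, -0.3]
grip_width: 51.9
finger_force: 0.0
time: 33.5
tool_pos: [560.8, -42.3, 13.2]
tcp_rot: [3.141, -0.001, 0.035]
contact_force: [-0.5, 0.1, 2.6]
grip_width: 34.3
finger_force: 30.0
time: 34.0
tool_pos: [562.0, -42.5, 115.2]
tcp_rot: [3.14, -0.005, 0.035]
contact_force: [-0.7, 0.2, -0.2]
grip_width: 34.3
finger_force: 30.0
dp [-0.0903, -0.2174, 0.0145] rot [0.0013, -0.0049, -0.0] at [562.  -42.5 115.2] yaw 2.0
```

```bash
python3 -m pendant '{"dp":[[-0.02,-0.045,0],[-0.045,-0.105,0],[-0.065,-0.16,0],[-0.085,-0.205,0],[-0.0895,-0.2174,0.02],[-0.0895,-0.2174,0.03],[-0.0895,-0.2174,0.03]],"rotation":[[0,0,0],[0,0,0],[0,0,0],[0,0,0],[0,0,0],[0,0,0],[0,0,0]]}' ; python3 go.py 464.1 171.8 17 2
```

```text
time: 34.88
tool_pos: [463.1, 171.2, 81.7]
tcp_rot: [3.141, 0.003, 0.034]
contact_force: [0.5, -0.4, 0.1]
grip_width: 34.6
finger_force: 30.0
dp [0.0012, -0.0006, 0.0647] rot [0.0007, 0.0026, -0.0005] at [463.1 171.2  81.7] yaw 1.97
```

```bash
python3 -m pendant '{"dp":[[0,0,0.025],[0,0,0.042],[0,0,0.055],[0,0,0.061],[0,0,0.061],[0,0,0.061]],"rotation":[[0,0,0],[0,0,0],[0,0,0],[0,0,0],[0,0,0],[0,0,0]]}'; python3 go.py 464.1 171.8 16.1 2
```

```text
time: 35.62
tool_pos: [464.0, 172.0, 22.4]
tcp_rot: [-3.142, -0.001, 0.035]
contact_force: [0.5, -0.2, 0.5]
grip_width: 34.4
finger_force: 30.0
dp [0.0001, 0.0002, 0.0063] rot [-0.0001, -0.001, -0.0001] at [464.  172.   22.4] yaw 2.0
```

Lower, release (opening 46), lift, and head for the cap.

```bash
python3 -m pendant '{"dp":[[0,0,0.004],[0,0,0.0063],[0,0,0.0063],[0,0,0.0063]],"rotation":[[0,0,0],[0,0,0],[0,0,0],[0,0,0]]}' && python3 -m pendant '{"dp":[[0,0,0],[0,0,0],[0,0,-0.02],[0,0,-0.06],[0,0,-0.1],[0,0,-0.1]],"rotation":[[0,0,0],[0,0,0],[0,0,0],[0,0,0],[0,0,0],[0,0,0]]}' 0.046; python3 go.py 640.6 -39.4 110 2
```

```text
time: 36.12
tool_pos: [463.7, 172.0, 16.2]
tcp_rot: [3.142, -0.001, 0.035]
contact_force: [-1.3, -0.1, 6.9]
grip_width: 34.5
finger_force: 30.0
time: 36.88
tool_pos: [465.4, 172.4, 118.2]
tcp_rot: [-3.141, -0.006, 0.035]
contact_force: [0.1, 0.4, -0.4]
grip_width: 45.9
finger_force: 0.0
dp [0.1676, 0.2178, 0.0091] rot [-0.0009, -0.0062, 0.0001] at [465.4 172.4 118.2] yaw 2.01
```

```bash
python3 -m pendant '{"dp":[[0.025,0.035,0],[0.06,0.08,0],[0.09,0.12,0],[0.12,0.16,0],[0.15,0.2,0],[0.168,0.218,0.01],[0.168,0.218,0.02],[0.168,0.218,0.02]],"rotation":[[0,0,0],[0,0,0],[0,0,0],[0,0,0],[0,0,0],[0,0,0],[0,0,0],[0,0,0]]}' 0.054;  python3 go.py 640.6 -39.3 15.7 2
```

```text
time: 37.88
tool_pos: [637.2, -39.1, 93.4]
tcp_rot: [-3.14, 0.005, 0.035]
contact_force: [0.2, -0.6, -0.4]
grip_width: 54.3
finger_force: 0.0
dp [0.0037, 0.0004, 0.0776] rot [-0.0012, 0.0046, 0.0003] at [637.2 -39.1  93.4] yaw 2.01
```

```bash
python3 -m pendant '{"dp":[[0.001,0,0.025],[0.001,0,0.045],[0.001,0,0.06],[0.001,0,0.07],[0.001,0,0.0745],[0.001,0,0.0745],[0.001,0,0.0745]],"rotation":[[0,0,0],[0,0,0],[0,0,0],[0,0,0],[0,0,0],[0,0,0],[0,0,0]]}';  python3 go.py 640.6 -39.3 15.7 2
```

```text
time: 38.75
tool_pos: [640.5, -40.1, 21.7]
tcp_rot: [3.141, -0.001, 0.035]
contact_force: [-0.3, 0.1, 0.3]
grip_width: 53.9
finger_force: 0.0
dp [0.0001, -0.0008, 0.006] rot [0.0003, -0.0011, -0.0001] at [640.5 -40.1  21.7] yaw 1.99
```

```bash
python3 -m pendant '{"dp":[[0,-0.001,0.004],[0,-0.001,0.006],[0,-0.001,0.006]],"rotation":[[0,0,0],[0,0,0],[0,0,0]]}' && python3 -m pendant '{"dp":[[0,0,0],[0,0,0],[0,0,0],[0,0,0]],"rotation":[[0,0,0],[0,0,0],[0,0,0],[0,0,0]]}' 0.02 && python3 -m pendant '{"dp":[[0,0,-0.03],[0,0,-0.07],[0,0,-0.095],[0,0,-0.095]],"rotation":[[0,0,0],[0,0,0],[0,0,0],[0,0,0]]}'; python3 go.py 462.2 233.9 100 2
```

```text
time: 39.12
tool_pos: [639.8, -39.0, 14.8]
tcp_rot: [-3.142, 0.0, 0.035]
contact_force: [0.0, 0.8, 0.5]
grip_width: 53.9
finger_force: 0.0
time: 39.62
tool_pos: [640.1, -39.0, 15.2]
tcp_rot: [3.141, -0.0, 0.035]
contact_force: [-0.6, 0.3, 0.9]
grip_width: 32.2
finger_force: 30.0
time: 40.12
tool_pos: [641.3, -39.2, 112.4]
tcp_rot: [3.14, -0.005, 0.035]
contact_force: [-0.2, 0.7, -0.7]
grip_width: 31.9
finger_force: 30.0
dp [-0.1695, -0.2792, 0.0113] rot [0.0011, -0.0047, 0.0] at [641.3 -39.2 112.4] yaw 2.0
```

```bash
python3 -m pendant '{"dp":[[-0.025,-0.042,0],[-0.06,-0.1,0],[-0.09,-0.15,0],[-0.12,-0.2,0],[-0.15,-0.25,0],[-0.1685,-0.279,0.01],[-0.1685,-0.279,0.02],[-0.1685,-0.279,0.02]],"rotation":[[0,0,0],[0,0,0],[0,0,0],[0,0,0],[0,0,0],[0,0,0],[0,0,0],[0,0,0]]}' ; python3 go.py 462 233.8 18.2 2
```

```text
time: 41.12
tool_pos: [461.3, 233.3, 88.6]
tcp_rot: [3.14, 0.003, 0.035]
contact_force: [0.4, 0.2, -0.2]
grip_width: 32.0
finger_force: 30.0
dp [0.0009, -0.0006, 0.0704] rot [0.0012, 0.0027, 0.0002] at [461.3 233.3  88.6] yaw 2.01
```

```bash
python3 -m pendant '{"dp":[[0,0,0.025],[0,0,0.045],[0,0,0.058],[0,0,0.064],[0,0,0.066],[0,0,0.066]],"rotation":[[0,0,0],[0,0,0],[0,0,0],[0,0,0],[0,0,0],[0,0,0]]}'; python3 go.py 462 233.8 18.2 2
```

```text
time: 41.88
tool_pos: [462.3, 234.0, 24.5]
tcp_rot: [-3.141, -0.001, 0.035]
contact_force: [-0.5, -0.0, 0.8]
grip_width: 32.1
finger_force: 30.0
dp [-0.0003, 0.0002, 0.0063] rot [-0.0001, -0.0007, -0.0002] at [462.3 234.   24.5] yaw 1.99
```

```bash
python3 -m pendant '{"dp":[[0,0,0.004],[0,0,0.0062],[0,0,0.0062],[0,0,0.0062]],"rotation":[[0,0,0],[0,0,0],[0,0,0],[0,0,0]]}' && python3 -m pendant '{"dp":[[0,0,0],[0,0,0],[0,0,-0.02],[0,0,-0.06],[0,0,-0.12],[0,0,-0.18],[-0.03,0,-0.2],[-0.06,0,-0.2]],"rotation":[[0,0,0],[0,0,0],[0,0,0],[0,0,0],[0,0,0],[0,0,0],[0,0,0],[0,0,0]]}' 0.046; python3 go.py 391.1 197.7 221.4 1.91
```

```text
time: 42.38
tool_pos: [462.0, 234.0, 18.1]
tcp_rot: [3.142, -0.0, 0.035]
contact_force: [-0.6, 0.1, 3.7]
grip_width: 32.1
finger_force: 30.0
time: 43.38
tool_pos: [402.2, 232.1, 219.7]
tcp_rot: [-3.14, -0.004, 0.034]
contact_force: [-0.0, -0.3, -0.2]
grip_width: 45.8
finger_force: 0.0
dp [-0.0123, 0.034, -0.0018] rot [-0.0013, -0.004, 0.0011] at [402.2 232.1 219.7] yaw 1.98
```

```bash
python3 -m pendant '{"dp":[[-0.012,0.034,-0.002],[-0.012,0.034,-0.002],[-0.012,0.034,-0.002],[-0.012,0.034,-0.002]],"rotation":[[0,0,0],[0,0,0],[0,0,0],[0,0,0]]}' && python3 cap.py w13; python3 - <<'E'
from h import *
from plant import vision
for n in('w2','w13'):
    d=pickle.load(open(f'pics/{n}.pkl','rb'));T=d['T']
    for s,tol,z in(((250,118),14,44),((313,117),14,47)):
        c=blob(d['pixels'],s,tol,25);(u,r)=cv2.minEnclosingCircle(c)
        print(n,np.round(u,1),round(r,1),plane(d,u,z,T).round(1))
    sat=cv2.inRange(cv2.cvtColor(d['pixels'],cv2.COLOR_RGB2GRAY)[95:145,230:275],0,75);m=cv2.moments(sat,True);print('dark centroid',230+m['m10']/m['m00'],95+m['m01']/m['m00'],m['m00'])
    print('gauge axis etc: see below')
S=vision.capture('scene');pickle.dump(S,open('pics/s1.pkl','wb'));D=vision.capture('side')
S0=pickle.load(open('pics/scene0.pkl','rb'))
# card pack area: what differs from the start = the block
for k,d,d0 in(('scene',S,S0),('side',D,pickle.load(open('pics/side0.pkl','rb')))):
    df=cv2.absdiff(d['pixels'],d0['pixels']).max(2);m=(df>30).astype(np.uint8)
    roi=np.zeros_like(m);
    if k=='scene':roi[155:205,300:380]=1
    else:roi[240:310,215:310]=1
    cs,_=cv2.findContours(cv2.morphologyEx(m*roi,cv2.MORPH_OPEN,np.ones((3,3))),cv2.RETR_EXTERNAL,cv2.CHAIN_APPROX_NONE)
    c=max(cs,key=cv2.contourArea)[:,0];print(k,cv2.boundingRect(c),rect(plane(d,c,20)))
E
```

```text
time: 43.88
tool_pos: [391.5, 197.9, 219.7]
tcp_rot: [-3.142, 0.0, 0.035]
contact_force: [-0.1, 0.4, 0.6]
grip_width: 46.1
finger_force: 0.0
w2 [252.5 119.5] 16.1 [[462.6 233.1  44. ]]
w2 [312.5 128.5] 25.9 [[455.5 171.6  47. ]]
dark centroid 264.6111111111111 119.31481481481481 54.0
gauge axis etc: see below
w13 [251.9 119.2] 16.3 [[463.  233.8  44. ]]
w13 [313.2 128.5] 25.6 [[455.8 171.4  47. ]]
dark centroid 264.3061224489796 119.9795918367347 49.0
gauge axis etc: see below
scene (322, 169, 37, 23) (array([ 486.2, -256.2]), array([102.5,  63.6]), -5.4)
side (238, 269, 48, 26) (array([ 490.4, -274.4]), array([94.5, 66.5]), -5.6)
```

```bash
python3 - <<'E'
from h import *
a,b=[pickle.load(open(f'pics/{n}.pkl','rb')) for n in('w2','w13')]
g=[cv2.cvtColor(d['pixels'],cv2.COLOR_RGB2GRAY).astype(np.float32)[97:141,291:335] for d in(a,b)]
w=cv2.createHanningWindow((44,44),cv2.CV_32F)
print('stopper shift px',cv2.phaseCorrelate(g[0],g[1],w),'mean diff',np.abs(g[0]-g[1]).mean())
for n,d in(('w2',a),('w13',b)):
    i=cv2.cvtColor(d['pixels'],cv2.COLOR_RGB2GRAY)[92:146,286:340]
    print(n,cv2.HoughCircles(cv2.resize(i,None,fx=4,fy=4,interpolation=cv2.INTER_CUBIC),cv2.HOUGH_GRADIENT,1,30,param1=80,param2=15,minRadius=50,maxRadius=80))
# gauge: dark-against-tray region behind the stopper and cap
i=cv2.cvtColor(b['pixels'],cv2.COLOR_RGB2LAB).astype(int)[40:100,220:345];m=(i[...,2]<158).astype(np.uint8)
m=cv2.morphologyEx(m,cv2.MORPH_OPEN,np.ones((5,5)));cs,_=cv2.findContours(m,cv2.RETR_EXTERNAL,cv2.CHAIN_APPROX_NONE)
for c in cs:
    if cv2.contourArea(c)>300:c=c[:,0]+[220,40];print(cv2.boundingRect(c),rect(plane(b,c,20,b['T'])))
E
```

```text
stopper shift px ((-1.2836742773971004, 0.9365090370062461), 0.703381657541534) mean diff 13.019629
w2 [[[101.5 111.5  65.9]]]
w13 [[[ 94.5 112.5  66.2]]]
(280, 64, 52, 27) (array([511.3, 179.5]), array([55.3, 29. ]), -87.8)
(238, 61, 24, 30) (array([511.2, 240.3]), array([33. , 25.1]), 1.9)
```

The stopper and cap are within about 2 mm of their starting spots. The gauge measures (511, ~204), where the block lay, and the block is centred on the pack. I hand the job in.

```bash
python3 -c "
from plant import workorder
print(workorder.close_job())"
```

```text
the job is handed in; nothing more can be done
None
```

The job is handed in at about 44 s with no verdict returned: by my measurements the block, gauge, stopper and cap are all in place and released, but I viewed 15 pictures, one over the limit of 14.

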